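Pack the camping light kit and the breakfast egg kit

ROBOT

A 7-joint arm with a two-finger parallel gripper is mounted at the origin on a cart in front of the work surface, level with it; the furniture and walls round the work are solid. World frame = base frame: x ahead of the robot, y to its left, z up, the work surface at z = 0. Lengths are in mm, angles in rad, forces in N, time in s.
With the tool pointing down it reaches from about 400 to 900 mm from the base axis. Payload 5.5 kg.
Tool frame: the origin (TCP) lies midway between the tips of the shut fingers; the grasp point (between the pads) lies 19 mm behind it; z points along the fingers, y is the line along which they close (so a half turn about z gives the same grasp; the last joint's range is limited). The gripper opens to 92 mm and grips with 3 to 60 N. Pads are 19 mm wide; open, the fingers measure 130 mm over their backs; the gripper's body (75 mm by 190 mm) begins 47 mm behind the grasp point.
Start: joints at [-1.015, 0.501, -0.427, 1.55, 0.221, 1.138, -0.21], TCP at [187.574, 622.347, 226.729] pointing down, gripper open.
Joint ranges: [-2.88, 2.88], [-0.31, 2.03], [-1.54, 1.56], [0.2, 2.42], [-1.41, 4.55], [0.19, 2.02], [-2.57, 2.57]. Speed limits (rad/s): [2.57, 2.57, 3.14, 3.14, 3.14, 3.14, 3.14].

INTERFACE

Orientations are given as a unit quaternion [w, x, y, z].
In Python, from bench import * gives the robot as it stands. The module is installed in compiled form; this text tells all that it offers.
- The arm moves only by the tool drive_tool, never from a script. Its argument "moves" is a list of rows, each an object with "claw": the opening, from -1 (shut) to 1 (fully open), so that 0 is half open; "offset": the shift along the tool's x, y, z as a fraction of full scale, a list of three; "spin": the turn about the tool's z as a fraction of full scale. In form: [{"claw": claw, "offset": [x, y, z], "spin": spin}, ...]. A call has 1 to 10 rows; each row shifts and turns the commanded pose from where the row before left it, along the tool's axes as they then stand; what a row does not reach is not made up. Full scale, the value 1, is 25 mm for a shift and 8 degrees for a turn. A row lasts 1/10 s, in which the tool goes at most 50 mm and 8.59 degrees, less where a joint would pass 70% of its speed; a pose out of reach is approached as far as the arm can. A call with a number of a shift or a turn outside -1 to 1 is refused whole. A call with a gripper value outside its range is refused whole. The fingers move at their own pace and stop on an object; the grip force is fixed at half the most. Time passes only in rows, so rows that do not move let the fingers close. It gives the time, the measured TCP pose, the force, the opening and the grip force at its end, in the units of the state.
- read_state(): the state, without advancing time (a new reading comes with each control period).
- snapshot(name): name is "scene" or "top" or "wrist"; returns (picture, depth): 480x640x3 uint8, red, green, blue; 480x640 float32, mm along the optical axis (not along the pixel's ray), 0 where there is no reading.
- camera_info(name): a dict with "fx", "fy", "cx", "cy" (pixels), "xyz" and "orientation" of the camera in the world. Camera axes: x right, y down, z forward; pixel columns grow to the right and rows downward; lengths in mm; the calibration is good to about 2 mm. The wrist camera is an equidistant fisheye: a pixel r from the principal point sees the ray r / f radians off the axis. A picture is of the moment at which its call begins: read the wrist's pose just before it. camera_info takes no time and is no camera call; for the wrist camera it gives the pose at the moment of the call.
- hand_in(): hands the job in; it is judged then, once.
Trained networks look in the newest picture that a camera, given by its name, has taken for a name from the list of things; names that differ only in an ending like _2 or _b are one class to them, and where a whole thing is asked for, a point or a joint stands for the part that bears it (a point fixed in the world has none). Each returns a list of dicts, best first, with "score" (0 to 1); they miss things now and then, are a little off and sometimes report something else, mostly with a low value. They report only what shows in the picture. A call takes as long as a camera call. They do not tell look-alikes from the thing itself.
- spot_in(label, camera): "location" ([column, row] in pixels, amid what is visible of it).
- silhouettes(label, camera): "pixels" (480x640 bool, what is visible of it) and "location" ([column, row] in pixels, amid what is visible of it).
The state is a dict: "t": time; "qpos": joint angles; "qvel": joint speeds; "joint_efforts": joint torques, N m; "tool_pos": TCP position; "tcp_rot": TCP orientation; "force": force on the tool from outside, world axes, zero at the start; "torque": the same for the moment, N m; "width": finger opening in mm; "grasp_force": force on a finger pad.
Only numpy, scipy, OpenCV 4.12 (cv2) and the standard library are available. Lean on these libraries where they do the work, as an engineer would, in place of code of your own. Each camera call takes 0.05 s, during which the arm holds its last target. There are 200 camera calls.

TASK

Make up the two camping kits and let go of everything. Light kit: lay the matchbox in the long bay and the tea light in the short bay of the white storage box, both flat, and close it with its lid, pressed down evenly until it has clicked under the clips on all four edges. Breakfast egg kit: stand the egg timer in the large bay and the egg cup in the small bay of the dark wooden caddy, both upright, and leave the spice jar, the drinks can and the cork where they are.

Things in the scene. Friction and masses are not known exactly. Their poses are not given: they have to be found in the camera images.
- box: White open box, fixed. Origin: underside centre, z up. Outside 126 (x) x 148 (y) mm, rim z 26, walls 3, floor 3. Divider at y +12, 16 high. Long bay y -71..+11 (centre -30), short bay y +13.5..+71 (centre +42), both 120 wide in x. Mid-edge, just outside each wall, a grey spring clip 30 wide, top z 49, flared to guide the lid; its nose, 3 mm over the lid's edge, yields outward and snaps back
- lid: Loose white lid of the box, right side up, 126 (x) x 148 (y) mm. Origin: underside centre, z up. Seal 112 x 134, z 0..3, enters the box with 4 mm play; plate z 3..9; mid-top grip bar 14 (x) x 60 (y), to z 31: pinch along x. Axes along the box's (or half a turn). Laid on, it rests on the clips 12 mm above home; 9 to 16 N over its middle clicks it home: origin 23 mm above the box's origin
- caddy: Dark wooden tray, fixed to the worktop. Origin: underside centre, z up. Outside 134 (x) x 172 (y) mm, floor 6, walls 8 thick, side walls 22 high, end walls 36 high with a steel bar outside. A 6 mm divider at y +9, 18 high, makes two bays 118 wide in x: large bay y -78..+6 (centre -36) for the egg timer, small bay y +12..+78 (centre +45) for the egg cup
- tea_light: Tea light: flat round candle in a thin metal cup, 38 mm across, 15 mm high, lying flat. Origin: centre of its underside; z up. Pinch it across with the fingertips
- matchbox: Closed matchbox lying flat, 36 mm (x) by 54 mm (y), 15 mm high. Origin: centre of its underside; z up. Pinch it across its 36 mm (along its x)
- egg_timer: Round wind-up egg timer, 58 mm across, 52 mm high: straight-sided base up to 20 mm with a scale, domed turning top with a ridge. Origin: centre of its underside; z up. Grip it across the base and the lower dome, low down (about 22 mm height)
- egg_cup: Upright stoneware egg cup, open on top, rim 47 mm across, foot 38 mm, 52 mm high. Origin: centre of its underside; z up. Grip it across the outside of the cup, at about 40 mm height
- spice_jar: Spice jar with a wide cap, 46 mm across, 109 mm high; a bystander, stays where it is. Origin: centre of its underside
- drink_can: Drinks can, 66 mm across, 115 mm high; a bystander, stays where it is. Origin: centre of its underside
- cork: Wine cork standing on end, 24 mm across, 43 mm high; a bystander, stays where it is. Origin: centre of its underside
Things that resemble listed ones, but are neither listed nor needed, are in the scene too. What is shaped like the egg_cup but blue is not meant.

How it is judged (in metres and radians):
At the end, for the whole second after the job is handed in: Tea light and matchbox flat on the floor of their bays, egg timer and egg cup upright (6 deg) on the floor of theirs, each anywhere in its bay; lid level (1.4 deg), under all four clips, 20.5 to 24.7 mm over the box's origin; all released, at rest; bystanders within 30 mm (x of tea_light in the frame of box between -0.045 and 0.045 m and y of tea_light in the frame of box between 0.027 and 0.057 m and z of tea_light in the frame of box between 0.0005 and 0.0065 m and angle between each of tea_light, matchbox's own z axis and vertical below 0.12 rad and linear speed of each of tea_light, matchbox, egg_cup, egg_timer, lid below 0.02 m/s and x of matchbox in the frame of box between -0.045 and 0.045 m and y of matchbox in the frame of box between -0.055 and -0.005 m and z of matchbox in the frame of box between 0.0005 and 0.0065 m and x of egg_cup in the frame of caddy between -0.042 and 0.042 m and y of egg_cup in the frame of caddy between 0.028 and 0.062 m and z of egg_cup in the frame of caddy between 0.003 and 0.0095 m and angle between each of egg_cup, egg_timer's own z axis and vertical below 0.1 rad and x of egg_timer in the frame of caddy between -0.035 and 0.035 m and y of egg_timer in the frame of caddy between -0.051 and -0.021 m and z of egg_timer in the frame of caddy between 0.003 and 0.0095 m and z of lid in the frame of box between 0.0205 and 0.0247 m and horizontal distance between lid and box below 0.005 m and angle between the z axis of lid and the z axis of box, either way round below 0.025 rad and angle between the y axis of lid and the y axis of box, either way round below 0.06 rad and angle between lid's own z axis and vertical below 0.03 rad and contact force between each of tea_light, matchbox, egg_cup, egg_timer, lid and the fingers below 0.05 N and distance of each of drink_can, spice_jar, cork from where it was at the start of the episode below 0.03 m and angle between each of drink_can, spice_jar, cork's own z axis and vertical below 0.3 rad); the robot touches nothing.
It fails at once if the drinks can is pushed away or knocked over (distance of drink_can from where it was at the start of the episode above 0.03 m or angle between drink_can's own z axis and vertical above 0.5 rad).
It fails at once if the spice jar is pushed away or knocked over (distance of spice_jar from where it was at the start of the episode above 0.03 m or angle between spice_jar's own z axis and vertical above 0.5 rad).
It fails at once if the cork is pushed away or knocked over (distance of cork from where it was at the start of the episode above 0.03 m or angle between cork's own z axis and vertical above 0.5 rad).
It also fails if it takes over 131 s, if anything falls off the work surface, if the arm or the gripper's body presses on something with over 40 N, if the wrist force passes 120 N, or if a joint passes its speed limit or range.

## Working session

There is one attempt and no reset: what is moved stays moved. The work goes in short steps, Python scripts to look and compute and a tool call to move; the robot and the scene stay as the last step left them, time stands still between calls to the robot, and variables do not carry over. Pictures are saved under pics/ and viewed, at most 14 in all, crops included, and the job is handed in when it is done.

Besides the shell and the picture viewer there is one more tool, called after "Request:" as name(argument=value, ...), one argument or row to a line, values as JSON. drive_tool: Moves the arm, as the interface text tells. Shift numbers are shares of 25 mm and turn numbers shares of 8 degrees, none past 1 either way. Its arguments: {"type":"object","properties":{"moves":{"type":"array","items":{"type":"object","properties":{"claw":{"type":"number"},"offset":{"type":"array","items":{"type":"number","minimum":-1,"maximum":1}},"spin":{"type":"number","minimum":-1,"maximum":1}}}}},"required":["moves"]}

```bash
mkdir -p pics; cat > h.py <<'E'
from bench import *
import numpy as np, cv2
from scipy.spatial.transform import Rotation as R
def rot(q): return R.from_quat([q[1],q[2],q[3],q[0]]).as_matrix()
def cloud(cam, d, info=None):
    i=info or camera_info(cam); v,u=np.mgrid[:480,:640].astype(float)
    x=(u-i['cx'])/i['fx']; y=(v-i['cy'])/i['fy']
    if cam=='wrist':
        r=np.hypot(x,y)+1e-9; t=np.tan(np.minimum(r,1.5))/r; x,y=x*t,y*t
    P=np.stack([x*d,y*d,d],-1)@rot(i['orientation']).T+np.array(i['xyz'])
    P[d<=0]=np.nan
    return P
def save(n,p): cv2.imwrite('pics/'+n+'.png',p[...,::-1])
E
cat > a.py <<'E'
from h import *
s=read_state(); print(s['tool_pos'],s['tcp_rot'],s['width'])
ims=[]
for cam in ('top','scene'):
    p,d=snapshot(cam); save(cam,p); P=cloud(cam,d); np.save(cam+'.npy',P); print(cam,camera_info(cam))
    for l in 'box lid caddy tea_light matchbox egg_timer egg_cup spice_jar drink_can cork'.split():
        for r in silhouettes(l,cam)[:4]:
            m=r['pixels']; q=P[m]; q=q[~np.isnan(q[:,0])]
            if len(q): print(l,round(r['score'],2),np.round(r['location']),m.sum(),'med',np.median(q,0).round(),'lo',np.percentile(q,3,0).round(),'hi',np.percentile(q,97,0).round())
E
python3 a.py
```

```text
[187.442321   621.65837278 225.69271414] [-1.67935774e-04  1.45844555e-01  9.89307048e-01 -9.50114883e-04] 91.66213984233515
top {'fx': 491.4853069281839, 'fy': 491.4853069281839, 'cx': 323.33409318039776, 'cy': 237.13722262570835, 'xyz': array([ 366.03081277,  -11.7587087 , 1114.11363783]), 'orientation': array([ 0.05200121, -0.7002393 ,  0.70895743, -0.06587991])}
box 0.86 [430. 291.] 4141 med [ 430. -271.    3.] lo [ 369. -341.   -1.] hi [ 493. -193.   46.]
lid 0.79 [206. 289.] 3629 med [441. 238.   9.] lo [383. 170.   5.] hi [502. 308.  29.]
caddy 0.57 [312. 289.] 4796 med [437. -11.   6.] lo [375. -92.   2.] hi [500.  71.  36.]
tea_light 0.79 [180. 210.] 240 med [614. 292.   7.] lo [597. 274.   1.] hi [631. 309.  14.]
matchbox 0.93 [390. 231.] 385 med [ 561. -189.   15.] lo [ 538. -213.    3.] hi [ 586. -165.   19.]
matchbox 0.37 [205. 288.] 3698 med [441. 238.   9.] lo [381. 169.   5.] hi [503. 308.  29.]
egg_timer 0.57 [232. 230.] 578 med [561. 167.  42.] lo [537. 144.   8.] hi [589. 194.  52.]
egg_timer 0.18 [314. 291.] 4721 med [437. -10.   6.] lo [375. -91.   2.] hi [500.  
[... 1219 characters left out ...]
  14.] lo [ 533. -217.    1.] hi [ 584. -166.   17.]
egg_timer 0.58 [336. 188.] 1338 med [669.  60.  74.] lo [654.  44.   9.] hi [707.  97. 112.]
egg_timer 0.57 [270. 205.] 533 med [552. 156.  34.] lo [534. 142.   4.] hi [581. 187.  50.]
egg_cup 0.85 [327. 232.] 498 med [574.  -3.  36.] lo [555. -22.   2.] hi [599.  21.  51.]
egg_cup 0.84 [369. 244.] 559 med [597. -99.  35.] lo [ 576. -120.   -1.] hi [623. -76.  51.]
egg_cup 0.74 [376. 340.] 6131 med [ 430. -268.    4.] lo [ 361. -343.    0.] hi [ 492. -193.   45.]
drink_can 0.78 [335. 184.] 1346 med [669.  60.  74.] lo [654.  44.  10.] hi [709.  99. 112.]
cork 0.57 [231. 245.] 199 med [394. 106.  31.] lo [387. 101.   6.] hi [407. 119.  44.]
```

```bash
python3 - <<'E'
import cv2
p=cv2.imread('pics/top.png'); cv2.imwrite('pics/c1.png',cv2.resize(p[140:350,130:510],(798,441),interpolation=cv2.INTER_CUBIC))
E
```

```text
(no output)
```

View pics/c1.png

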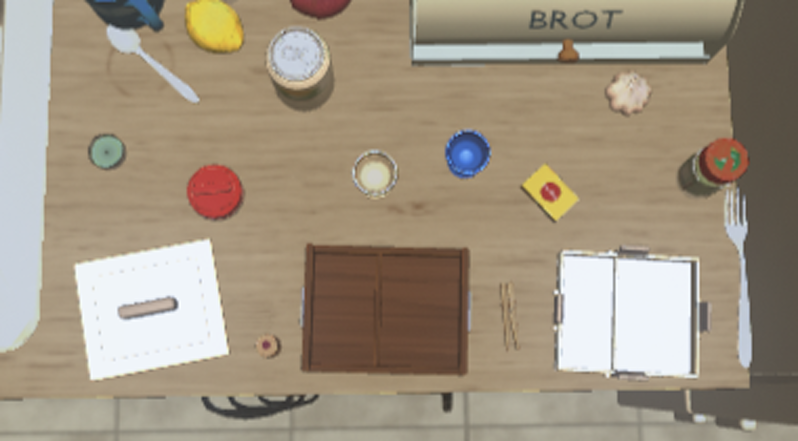

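View pics/scene.png

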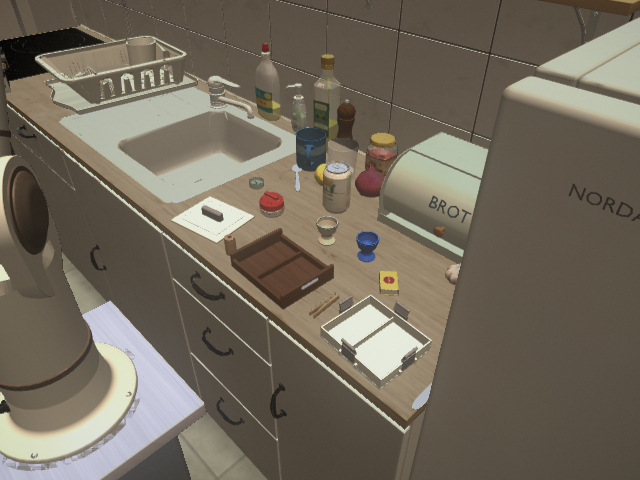

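The scene view and top crop show these candidates in the c1 crop:
- **Egg cup:** beige at (375,174) is the one. The blue one at (467,152) is not meant.
- **Tea light:** green disc at (107,151).
- **Egg timer:** red at (215,192). The can is at (298,60), and the red thing at (320,3) is an onion.
- **Matchbox:** yellow at (550,192).
- **Lid:** (150,310).

Both dividers sit toward +y.

```bash
cat > m.py <<'E'
from h import *
T=np.load('top.npy'); S=np.load('scene.npy')
A={'top':T,'scene':S}
def rect(n,lo,hi,z0,z1):
    for c,P in A.items():
        q=P.reshape(-1,3); q=q[~np.isnan(q[:,0])]
        q=q[(q[:,0]>lo[0])&(q[:,0]<hi[0])&(q[:,1]>lo[1])&(q[:,1]<hi[1])&(q[:,2]>z0)&(q[:,2]<z1)]
        if len(q)<8: print(n,c,len(q)); continue
        r=cv2.minAreaRect(q[:,:2].astype(np.float32))
        (e,f)=cv2.minEnclosingCircle(q[:,:2].astype(np.float32))
        print(n,c,len(q),np.round(r[0],1),np.round(r[1],1),round(r[2],1),'circ',np.round(e,1),round(f,1),'z',np.median(q[:,2]).round(1))
rect('lid',(350,150),(530,330),5,14); rect('grip',(400,190),(490,290),22,40)
rect('box rim',(340,-360),(520,-175),19,30); rect('clips',(340,-370),(520,-165),38,60)
rect('caddy',(350,-115),(520,90),15,45)
rect('match',(520,-235),(610,-145),10,22)
rect('tea',(580,255),(650,330),8,20)
rect('timer',(520,125),(610,215),5,60);rect('timer up',(520,125),(610,215),25,60)
rect('cup',(545,-45),(620,45),42,58)
rect('cork',(380,90),(420,130),30,60);rect('can',(630,30),(730,120),90,130);rect('jar',(530,-400),(620,-300),80,130)
# obstacles higher than 60
q=T.reshape(-1,3);q=q[~np.isnan(q[:,0])];h=q[(q[:,2]>60)&(q[:,0]>350)&(q[:,0]<750)]
for y in range(-480,480,40):
    g=h[(h[:,1]>=y)&(h[:,1]<y+40)]
    if len(g): print(y,len(g),g.min(0).round(),g.max(0).round())
E
python3 m.py
```

```text
lid top 3362 [438.5 243.8] [167.2 172. ] 1.0 circ [438.3 256.2] 111.4 z 9.0
lid scene 1812 [440.3 239.1] [128.2 150.1] 10.3 circ [439.9 239. ] 95.5 z 8.9
grip top 175 [442.2 239.2] [14.1 60.6] 10.0 circ [443.3 239.4] 30.3 z 29.4
grip scene 130 [438.5 239.7] [15.8 62.6] 11.0 circ [438.2 239.7] 31.3 z 28.9
box rim top 350 [ 429.3 -265.7] [152.1 130.7] 86.3 circ [ 430.  -267.4] 95.9 z 24.4
box rim scene 898 [ 427.6 -267.1] [155.3 134. ] 88.3 circ [ 427.2 -266.5] 96.5 z 23.6
clips top 217 [ 429.6 -268. ] [122.9 139.4] 36.1 circ [ 428.8 -267.1] 81.2 z 47.0
clips scene 331 [ 426.9 -267.6] [137.7 122.6] 45.9 circ [ 427.4 -266.7] 81.1 z 45.9
caddy top 1203 [437.9 -11.3] [179.7 134. ] 88.0 circ [438.7 -11.4] 106.6 z 23.1
caddy scene 1696 [434.8 -12.1] [177.9 135.6] 87.9 circ [434.8 -11.2] 107.7 z 22.3
match top 371 [ 563.  -191.1] [53.8 37.2] 41.5 circ [ 563.1 -190.7] 31.7 z 15.0
match scene 359 [ 561.  -189.9] [57.4 36.5] 42.4 circ [ 560.1 -189.7] 31.8 z 14.5
tea top 78 [613.2 290.1] [38.9 36.7] 45.6 circ [613.2 290.2] 20.0 z 9.8
tea scene 68 [611.7 291.5] [42.5 36.2] 51.4 circ [611.1 291.5]
[... 863 characters left out ...]
ene 0
-480 25518 [ 350. -477.   60.] [ 750. -440.  536.]
-440 6699 [ 367. -440.   60.] [ 750. -437.  536.]
-400 327 [ 556. -377.   61.] [ 750. -360.  153.]
-360 929 [ 555. -360.   61.] [ 750. -320.  151.]
-320 544 [ 712. -320.   60.] [ 750. -280.  151.]
-280 540 [ 713. -280.   62.] [ 750. -240.  151.]
-240 598 [ 690. -240.   61.] [ 750. -200.  149.]
-200 557 [ 691. -200.   61.] [ 750. -160.  150.]
-160 545 [ 713. -160.   63.] [ 750. -120.  151.]
-120 543 [ 713. -120.   60.] [750. -80. 149.]
-80 530 [705. -80.  60.] [750. -41. 155.]
40 516 [655.  43.  60.] [719.  80. 118.]
80 341 [656.  80.  62.] [716. 109. 118.]
200 58 [735. 223.  61.] [750. 239.  87.]
240 6 [747. 240.  78.] [750. 244.  84.]
```

```bash
cat > plan.py <<'E'
# usage: plan.py x,y,z,yaw ... : spin first (about tool z), then shift, from measured pose; yaw = world angle of tool y (deg, None keeps)
from h import *
import sys
s=read_state(); p=np.array(s['tool_pos']); M=rot(s['tcp_rot'])
yaw=np.degrees(np.arctan2(M[1,1],M[0,1])); f=M[2,2]
print('t',round(s['t'],2),'tcp',p.round(1),'yaw',round(yaw,1),'zz',round(f,4),'w',round(s['width'],1),'gf',round(s['grasp_force'],1),'F',np.round(s['force'],1),'q',np.round(s['qpos'],2))
for a in sys.argv[1:]:
    v=a.split(','); x=np.array([float(k) for k in v[:3]]); y=yaw if v[3]=='n' else float(v[3])
    y+=180*round((yaw-y)/180); dy=(y-yaw)
    c,n=np.cos(np.radians(y)),np.sin(np.radians(y))
    ty=np.array([c,n,0]); tz=np.array([0,0,-1.]); tx=np.cross(ty,tz)
    d=x-p; print(a,'spin units',round(-dy/8,2),'shift units',np.round([d@tx/25,d@ty/25,d@tz/25],2))
    p=x; yaw=y
E
python3 plan.py 612.5,290.8,80,25 612.5,290.8,4,25
```

```text
t 1.1 tcp [187.6 622.4 226.7] yaw 73.2 zz -1.0 w 91.6 gf 0.0 F [-0.3 -0.7  0.3] q [-1.01  0.5  -0.43  1.55  0.22  1.14 -0.21]
612.5,290.8,80,25 spin units 6.03 shift units [-19.2    9.8    5.87]
612.5,290.8,4,25 spin units -0.0 shift units [0.   0.   3.04]
```

Request:
drive_tool(
  moves=[
    {"claw":0.3,"offset":[0,0,0],"spin":1},
    {"claw":0.3,"offset":[0,0,0],"spin":1},
    {"claw":0.3,"offset":[0,0,0],"spin":1},
    {"claw":0.3,"offset":[0,0,0],"spin":1},
    {"claw":0.3,"offset":[0,0,0],"spin":1},
    {"claw":0.3,"offset":[0,0,0],"spin":1},
  ],
)

```text
t: 1.7
tool_pos: [187.5, 622.3, 226.7]
tcp_rot: [-0.0, 0.538, 0.843, -0.0]
force: [0.9, -0.4, -0.7]
width: 59.7
grasp_force: 0.0
```

Request:
drive_tool(
  moves=[
    {"claw":0.3,"offset":[-0.96,0.49,0.2],"spin":0},
    {"claw":0.3,"offset":[-0.96,0.49,0.2],"spin":0},
    {"claw":0.3,"offset":[-0.96,0.49,0.2],"spin":0},
    {"claw":0.3,"offset":[-0.96,0.49,0.2],"spin":0},
    {"claw":0.3,"offset":[-0.96,0.49,0.2],"spin":0},
    {"claw":0.3,"offset":[-0.96,0.49,0.2],"spin":0},
    {"claw":0.3,"offset":[-0.96,0.49,0.2],"spin":0},
    {"claw":0.3,"offset":[-0.96,0.49,0.2],"spin":0},
    {"claw":0.3,"offset":[-0.96,0.49,0.2],"spin":0},
    {"claw":0.3,"offset":[-0.96,0.49,0.2],"spin":0},
  ],
)

```text
t: 2.7
tool_pos: [401.5, 456.8, 176.6]
tcp_rot: [-0.0, 0.536, 0.844, 0.0]
force: [0.3, 0.3, 0.2]
width: 59.8
grasp_force: 0.0
```

```bash
python3 plan.py 612.5,290.8,80,25 612.5,290.8,4,25
```

```text
t 2.7 tcp [401.5 456.8 176.6] yaw 25.2 zz -1.0 w 59.8 gf 0.0 F [0.3 0.3 0.2] q [-0.75  0.45 -0.18  1.71  0.1   0.98 -0.53]
612.5,290.8,80,25 spin units 0.03 shift units [-9.59  4.84  3.87]
612.5,290.8,4,25 spin units -0.0 shift units [0.   0.   3.04]
```

Request:
drive_tool(
  moves=[
    {"claw":0.3,"offset":[-0.96,0.484,0.39],"spin":0},
    {"claw":0.3,"offset":[-0.96,0.484,0.39],"spin":0},
    {"claw":0.3,"offset":[-0.96,0.484,0.39],"spin":0},
    {"claw":0.3,"offset":[-0.96,0.484,0.39],"spin":0},
    {"claw":0.3,"offset":[-0.96,0.484,0.39],"spin":0},
    {"claw":0.3,"offset":[-0.96,0.484,0.39],"spin":0},
    {"claw":0.3,"offset":[-0.96,0.484,0.39],"spin":0},
    {"claw":0.3,"offset":[-0.96,0.484,0.39],"spin":0},
    {"claw":0.3,"offset":[-0.96,0.484,0.39],"spin":0},
    {"claw":0.3,"offset":[-0.96,0.484,0.39],"spin":0},
  ],
)

```text
t: 3.7
tool_pos: [613.3, 291.3, 78.8]
tcp_rot: [-0.0, 0.536, 0.844, 0.0]
force: [-0.1, 0.1, -0.5]
width: 59.7
grasp_force: 0.0
```

Request:
drive_tool(
  moves=[
    {"claw":0.3,"offset":[0,0,0.75],"spin":0},
    {"claw":0.3,"offset":[0,0,0.75],"spin":0},
    {"claw":0.3,"offset":[0,0,0.75],"spin":0},
    {"claw":0.3,"offset":[0,0,0.5],"spin":0},
    {"claw":0.3,"offset":[0,0,0.15],"spin":0},
    {"claw":-1,"offset":[0,0,0],"spin":0},
    {"claw":-1,"offset":[0,0,0],"spin":0},
    {"claw":-1,"offset":[0,0,0],"spin":0},
    {"claw":-1,"offset":[0,0,0],"spin":0},
    {"claw":-1,"offset":[0,0,0],"spin":0},
  ],
)

```text
t: 4.7
tool_pos: [613.2, 292.3, 7.8]
tcp_rot: [0.0, 0.536, 0.844, 0.001]
force: [0.2, 0.4, 3.7]
width: 35.8
grasp_force: 30.0
```

```bash
python3 plan.py 612.5,290.8,120,n 431,-225.5,120,-2.8 431,-225.5,9,n
```

```text
t 4.7 tcp [613.2 292.3   7.8] yaw 25.2 zz -1.0 w 35.8 gf 30.0 F [0.2 0.4 3.7] q [-0.41  0.77 -0.11  1.6   0.11  0.77 -0.13]
612.5,290.8,120,n spin units -0.0 shift units [-0.04 -0.05 -4.49]
431,-225.5,120,-2.8 spin units 3.5 shift units [-20.98  -6.24   0.  ]
431,-225.5,9,n spin units -0.0 shift units [0.   0.   4.44]
```

Request:
drive_tool(
  moves=[
    {"claw":-1,"offset":[0,0,-0.5],"spin":0},
    {"claw":-1,"offset":[0,0,-1],"spin":0},
    {"claw":-1,"offset":[0,0,-1],"spin":0},
    {"claw":-1,"offset":[0,0,-1],"spin":0},
    {"claw":-1,"offset":[0,0,-1],"spin":0},
    {"claw":-1,"offset":[0,0,0],"spin":1},
    {"claw":-1,"offset":[0,0,0],"spin":1},
    {"claw":-1,"offset":[0,0,0],"spin":1},
    {"claw":-1,"offset":[0,0,0],"spin":0.5},
  ],
)

```text
t: 5.6
tool_pos: [612.4, 292.0, 120.3]
tcp_rot: [0.0, 0.726, 0.688, 0.0]
force: [0.1, 0.1, -0.4]
width: 36.2
grasp_force: 30.0
```

Request:
drive_tool(
  moves=[
    {"claw":-1,"offset":[-1,-0.3,0],"spin":0},
    {"claw":-1,"offset":[-1,-0.3,0],"spin":0},
    {"claw":-1,"offset":[-1,-0.3,0],"spin":0},
    {"claw":-1,"offset":[-1,-0.3,0],"spin":0},
    {"claw":-1,"offset":[-1,-0.3,0],"spin":0},
    {"claw":-1,"offset":[-1,-0.3,0],"spin":0},
    {"claw":-1,"offset":[-1,-0.3,0],"spin":0},
    {"claw":-1,"offset":[-1,-0.3,0],"spin":0},
    {"claw":-1,"offset":[-1,-0.3,0],"spin":0},
    {"claw":-1,"offset":[-1,-0.3,0],"spin":0},
  ],
)

```text
t: 6.6
tool_pos: [525.1, 45.0, 120.1]
tcp_rot: [0.0, 0.724, 0.69, 0.0]
force: [0.2, -0.6, 0.0]
width: 36.0
grasp_force: 30.0
```

Request:
drive_tool(
  moves=[
    {"claw":-1,"offset":[-1,-0.3,0],"spin":0},
    {"claw":-1,"offset":[-1,-0.3,0],"spin":0},
    {"claw":-1,"offset":[-1,-0.3,0],"spin":0},
    {"claw":-1,"offset":[-1,-0.3,0],"spin":0},
    {"claw":-1,"offset":[-1,-0.3,0],"spin":0},
    {"claw":-1,"offset":[-1,-0.3,0],"spin":0},
    {"claw":-1,"offset":[-1,-0.3,0],"spin":0},
  ],
)

```text
t: 7.3
tool_pos: [464.3, -127.3, 120.1]
tcp_rot: [0.0, 0.724, 0.69, 0.0]
force: [-0.2, 0.0, -0.5]
width: 35.9
grasp_force: 30.0
```

```bash
cat > w.py <<'E'
from h import *
import sys
n=sys.argv[1]
i=camera_info('wrist'); p,d=snapshot('wrist'); save(n,p); P=cloud('wrist',d,i); np.save('wrist.npy',P)
b=[float(k) for k in sys.argv[2].split(',')] # x0,x1,y0,y1,z0,z1
q=P.reshape(-1,3); q=q[~np.isnan(q[:,0])]
q=q[(q[:,0]>b[0])&(q[:,0]<b[1])&(q[:,1]>b[2])&(q[:,1]<b[3])&(q[:,2]>b[4])&(q[:,2]<b[5])]
r=cv2.minAreaRect(q[:,:2].astype(np.float32)); print(len(q),r,np.percentile(q,[1,50,99],axis=0).round(1))
E
python3 w.py w1 350,510,-350,-180,19,30; python3 plan.py 431,-225.5,120,-2.8 431,-225.5,11,n
```

```text
157 ((492.7543640136719, -231.89199829101562), (7.368122100830078, 70.41876983642578), 0.813664972782135) [[ 489.  -265.1   19.1]
 [ 492.  -251.9   24.4]
 [ 496.6 -197.1   28.6]]
t 7.35 tcp [ 462.3 -132.3  120.1] yaw -3.1 zz -1.0 w 35.8 gf 30.0 F [-2.1 -3.5 -0.1] q [ 0.14  0.32  0.09  2.07 -0.04  0.75  0.2 ]
431,-225.5,120,-2.8 spin units -0.03 shift units [-3.79 -1.07  0.  ]
431,-225.5,11,n spin units -0.0 shift units [0.   0.   4.36]
```

View pics/w1.png

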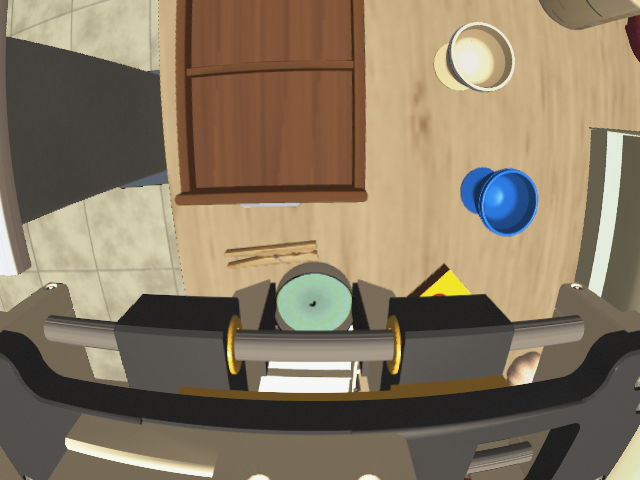

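The wrist view shows the tea light level between the fingertips at (313,303), with the box below it at (310,375) and the caddy at (270,100).

Request:
drive_tool(
  moves=[
    {"claw":-1,"offset":[-0.95,-0.27,0],"spin":0},
    {"claw":-1,"offset":[-0.95,-0.27,0],"spin":0},
    {"claw":-1,"offset":[-0.95,-0.27,0],"spin":0},
    {"claw":-1,"offset":[-0.95,-0.27,0],"spin":0},
    {"claw":-1,"offset":[0,0,1],"spin":0},
    {"claw":-1,"offset":[0,0,1],"spin":0},
    {"claw":-1,"offset":[0,0,0],"spin":0},
  ],
)

```text
t: 8.05
tool_pos: [430.7, -219.0, 67.5]
tcp_rot: [-0.002, 0.724, 0.69, -0.001]
force: [-0.1, 0.9, -0.1]
width: 35.5
grasp_force: 30.0
```

Request:
drive_tool(
  moves=[
    {"claw":-1,"offset":[0,0,1],"spin":0},
    {"claw":-1,"offset":[0,0,0.8],"spin":0},
    {"claw":-1,"offset":[0,0,0.36],"spin":0},
    {"claw":-1,"offset":[0,0,0.12],"spin":0},
    {"claw":-1,"offset":[0,0,0],"spin":0},
  ],
)

```text
t: 8.55
tool_pos: [433.4, -220.1, 12.8]
tcp_rot: [0.0, 0.724, 0.69, 0.0]
force: [0.3, 1.0, -0.5]
width: 35.1
grasp_force: 30.0
```

```bash
python3 plan.py 431,-225.5,11,-2.8
```

```text
t 8.55 tcp [ 433.4 -220.1   12.8] yaw -2.8 zz -1.0 w 35.1 gf 30.0 F [ 0.3  1.  -0.5] q [ 0.33  0.52  0.1   2.1  -0.1   0.52  0.45]
431,-225.5,11,-2.8 spin units 0.0 shift units [-0.22 -0.09  0.07]
```

Request:
drive_tool(
  moves=[
    {"claw":-1,"offset":[-0.22,-0.09,0.04],"spin":0},
    {"claw":-1,"offset":[0,0,0.05],"spin":0},
    {"claw":0.1,"offset":[0,0,0],"spin":0},
    {"claw":0.1,"offset":[0,0,0],"spin":0},
    {"claw":0.1,"offset":[0,0,-0.3],"spin":0},
    {"claw":0.1,"offset":[0,0,-1],"spin":0},
    {"claw":0.1,"offset":[0,0,-1],"spin":0},
    {"claw":0.1,"offset":[0,0,-1],"spin":0},
  ],
)

```text
t: 9.35
tool_pos: [430.2, -225.1, 93.7]
tcp_rot: [-0.0, 0.724, 0.69, -0.0]
force: [0.2, 0.2, -0.2]
width: 50.5
grasp_force: 0.0
```

```bash
python3 plan.py 562,-190.5,90,-48.3 562,-190.5,6,n
```

```text
t 9.35 tcp [ 430.2 -225.1   93.7] yaw -2.8 zz -1.0 w 50.5 gf 0.0 F [ 0.2  0.2 -0.2] q [ 0.32  0.37  0.12  2.08 -0.07  0.7   0.44]
562,-190.5,90,-48.3 spin units 5.69 shift units [4.86 2.47 0.15]
562,-190.5,6,n spin units -0.0 shift units [0.   0.   3.36]
```

Request:
drive_tool(
  moves=[
    {"claw":0.2,"offset":[0,0,0],"spin":1},
    {"claw":0.2,"offset":[0,0,0],"spin":1},
    {"claw":0.2,"offset":[0,0,0],"spin":1},
    {"claw":0.2,"offset":[0,0,0],"spin":1},
    {"claw":0.2,"offset":[0,0,0],"spin":1},
    {"claw":0.2,"offset":[0,0,0],"spin":0.69},
  ],
)

```text
t: 9.95
tool_pos: [430.5, -225.1, 93.0]
tcp_rot: [-0.0, 0.935, 0.354, 0.0]
force: [-0.9, -0.5, -0.0]
width: 55.0
grasp_force: 0.0
```

Request:
drive_tool(
  moves=[
    {"claw":0.2,"offset":[0.97,0.49,0],"spin":0},
    {"claw":0.2,"offset":[0.97,0.49,0],"spin":0},
    {"claw":0.2,"offset":[0.97,0.49,0],"spin":0},
    {"claw":0.2,"offset":[0.97,0.49,0],"spin":0},
    {"claw":0.2,"offset":[0.97,0.49,0],"spin":0},
    {"claw":0.2,"offset":[0,0,0],"spin":0},
  ],
)

```text
t: 10.55
tool_pos: [565.9, -187.7, 93.1]
tcp_rot: [0.0, 0.934, 0.358, 0.002]
force: [0.5, 1.3, 1.0]
width: 55.0
grasp_force: 0.0
```

```bash
python3 w.py w2 520,610,-240,-145,9,22; python3 plan.py 562,-190.5,90,-48.3 562,-190.5,6,n
```

```text
4078 ((562.5586547851562, -189.7367401123047), (54.48457336425781, 36.3333740234375), 42.00853729248047) [[ 535.1 -216.4   13.2]
 [ 563.7 -188.7   14.7]
 [ 590.9 -162.2   16.2]]
t 10.6 tcp [ 563.4 -188.9   92.7] yaw -48.1 zz -1.0 w 55.2 gf 0.0 F [-0.3  0.1 -0.8] q [ 0.07  0.54  0.28  1.82 -0.2   0.81 -0.4 ]
562,-190.5,90,-48.3 spin units 0.02 shift units [-0.08  0.01  0.11]
562,-190.5,6,n spin units -0.0 shift units [0.   0.   3.36]
```

View pics/w2.png

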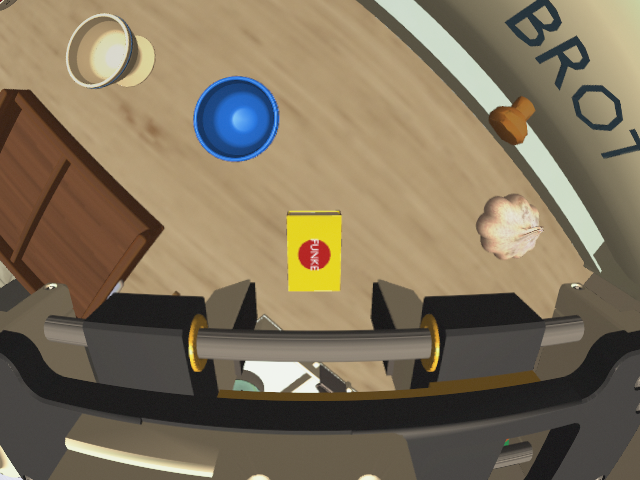

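The wrist view shows the matchbox at (314,250), square to and centred between the fingers. The measured centre is (562.6,-189.7) and the tool is aligned.

Request:
drive_tool(
  moves=[
    {"claw":0.2,"offset":[-0.04,0,1],"spin":0},
    {"claw":0.2,"offset":[0,0,1],"spin":0},
    {"claw":0.2,"offset":[0,0,0.9],"spin":0},
    {"claw":0.2,"offset":[0,0,0.5],"spin":0},
    {"claw":0.2,"offset":[0,0,0.05],"spin":0},
    {"claw":-1,"offset":[0,0,0],"spin":0},
    {"claw":-1,"offset":[0,0,0],"spin":0},
    {"claw":-1,"offset":[0,0,0],"spin":0},
  ],
)

```text
t: 11.4
tool_pos: [561.9, -191.5, 7.5]
tcp_rot: [0.001, 0.935, 0.356, 0.001]
force: [-0.2, -0.5, 2.5]
width: 36.6
grasp_force: 30.0
```

Request:
drive_tool(
  moves=[
    {"claw":-1,"offset":[0,0,-0.5],"spin":0},
    {"claw":-1,"offset":[0,0,-1],"spin":0},
    {"claw":-1,"offset":[0,0,-1],"spin":0},
    {"claw":-1,"offset":[0,0,-1],"spin":0},
    {"claw":-1,"offset":[0,0,0],"spin":-1},
    {"claw":-1,"offset":[0,0,0],"spin":-1},
    {"claw":-1,"offset":[0,0,0],"spin":-1},
    {"claw":-1,"offset":[0,0,0],"spin":-1},
    {"claw":-1,"offset":[0,0,0],"spin":-1},
    {"claw":-1,"offset":[0,0,0],"spin":-0.68},
  ],
)

```text
t: 12.4
tool_pos: [561.2, -191.4, 95.2]
tcp_rot: [0.001, 0.723, 0.691, 0.0]
force: [-0.1, 1.0, -1.1]
width: 36.8
grasp_force: 30.0
```

```bash
python3 plan.py 427.3,-297,93,-2.8 427.3,-297,10,n
```

```text
t 12.4 tcp [ 561.2 -191.4   95.2] yaw -2.6 zz -1.0 w 36.8 gf 30.0 F [-0.1  1.  -1.1] q [ 0.22  0.52  0.09  1.82 -0.06  0.8   0.29]
427.3,-297,93,-2.8 spin units 0.03 shift units [-4.48 -5.14  0.09]
427.3,-297,10,n spin units -0.0 shift units [0.   0.   3.32]
```

Request:
drive_tool(
  moves=[
    {"claw":-1,"offset":[-0.75,-0.86,0],"spin":0},
    {"claw":-1,"offset":[-0.75,-0.86,0],"spin":0},
    {"claw":-1,"offset":[-0.75,-0.86,0],"spin":0},
    {"claw":-1,"offset":[-0.75,-0.86,0],"spin":0},
    {"claw":-1,"offset":[-0.75,-0.86,0],"spin":0},
    {"claw":-1,"offset":[-0.75,-0.86,0],"spin":0},
    {"claw":-1,"offset":[0,0,1],"spin":0},
    {"claw":-1,"offset":[0,0,0.6],"spin":0},
    {"claw":-1,"offset":[0,0,0],"spin":0},
    {"claw":-1,"offset":[0,0,0],"spin":0},
  ],
)

```text
t: 13.4
tool_pos: [426.8, -297.2, 54.6]
tcp_rot: [0.0, 0.724, 0.689, 0.0]
force: [-0.5, -1.0, -1.2]
width: 37.0
grasp_force: 30.0
```

```bash
python3 plan.py 427.3,-297,11,-2.8
```

```text
t 13.4 tcp [ 426.8 -297.2   54.6] yaw -2.8 zz -1.0 w 37.0 gf 30.0 F [-0.5 -1.  -1.2] q [ 0.47  0.49  0.11  2.01 -0.08  0.65  0.58]
427.3,-297,11,-2.8 spin units -0.01 shift units [0.01 0.02 1.74]
```

Request:
drive_tool(
  moves=[
    {"claw":-1,"offset":[0,0,0.8],"spin":0},
    {"claw":-1,"offset":[0,0,0.6],"spin":0},
    {"claw":-1,"offset":[0,0,0.3],"spin":0},
    {"claw":-1,"offset":[0,0,0.04],"spin":0},
    {"claw":0,"offset":[0,0,0],"spin":0},
    {"claw":0.1,"offset":[0,0,0],"spin":0},
    {"claw":0.1,"offset":[0,0,-0.3],"spin":0},
    {"claw":0.1,"offset":[0,0,-1],"spin":0},
    {"claw":0.1,"offset":[0,0,-1],"spin":0},
    {"claw":0.1,"offset":[0,0,-1],"spin":0},
  ],
)

```text
t: 14.4
tool_pos: [426.5, -297.2, 94.4]
tcp_rot: [0.0, 0.725, 0.689, 0.0]
force: [-0.2, 0.3, -0.5]
width: 50.2
grasp_force: 0.0
```

```bash
python3 plan.py 427.3,-350,100,-2.8 578.3,-0.8,100,-30 578.3,-0.8,21,n
```

```text
t 14.4 tcp [ 426.5 -297.2   94.4] yaw -2.9 zz -1.0 w 50.2 gf 0.0 F [-0.2  0.3 -0.5] q [ 0.46  0.42  0.12  2.   -0.07  0.73  0.57]
427.3,-350,100,-2.8 spin units -0.01 shift units [-2.11  0.13 -0.22]
578.3,-0.8,100,-30 spin units 3.4 shift units [15.12 -1.75  0.  ]
578.3,-0.8,21,n spin units -0.0 shift units [0.   0.   3.16]
```

```bash
python3 plan.py 578.3,-0.8,95,-30 578.3,-0.8,21,n
```

```text
t 14.4 tcp [ 426.5 -297.2   94.4] yaw -2.9 zz -1.0 w 50.2 gf 0.0 F [-0.2  0.3 -0.5] q [ 0.46  0.42  0.12  2.   -0.07  0.73  0.57]
578.3,-0.8,95,-30 spin units 3.39 shift units [13.3  -0.67 -0.02]
578.3,-0.8,21,n spin units -0.0 shift units [0.   0.   2.96]
```

Request:
drive_tool(
  moves=[
    {"claw":0.8,"offset":[0,0,0],"spin":1},
    {"claw":0.8,"offset":[0,0,0],"spin":1},
    {"claw":0.8,"offset":[0,0,0],"spin":1},
    {"claw":0.8,"offset":[0,0,0],"spin":0.4},
  ],
)

```text
t: 14.8
tool_pos: [426.8, -297.2, 93.9]
tcp_rot: [0.001, 0.867, 0.498, 0.0]
force: [-0.3, 0.2, -0.3]
width: 78.1
grasp_force: 0.0
```

Request:
drive_tool(
  moves=[
    {"claw":0.8,"offset":[1,-0.05,0],"spin":0},
    {"claw":0.8,"offset":[1,-0.05,0],"spin":0},
    {"claw":0.8,"offset":[1,-0.05,0],"spin":0},
    {"claw":0.8,"offset":[1,-0.05,0],"spin":0},
    {"claw":0.8,"offset":[1,-0.05,0],"spin":0},
    {"claw":0.8,"offset":[1,-0.05,0],"spin":0},
    {"claw":0.8,"offset":[1,-0.05,0],"spin":0},
    {"claw":0.8,"offset":[1,-0.05,0],"spin":0},
    {"claw":0.8,"offset":[1,-0.05,0],"spin":0},
    {"claw":0.8,"offset":[1,-0.05,0],"spin":0},
  ],
)

```text
t: 15.8
tool_pos: [541.6, -73.5, 93.8]
tcp_rot: [0.0, 0.866, 0.5, 0.0]
force: [-0.1, 0.7, -0.0]
width: 82.8
grasp_force: 0.0
```

Request:
drive_tool(
  moves=[
    {"claw":0.8,"offset":[1,-0.05,0],"spin":0},
    {"claw":0.8,"offset":[1,-0.05,0],"spin":0},
    {"claw":0.8,"offset":[1,-0.05,0],"spin":0},
    {"claw":0.8,"offset":[0.3,-0.02,0],"spin":0},
    {"claw":0.8,"offset":[0,0,0],"spin":0},
    {"claw":0.8,"offset":[0,0,0],"spin":0},
  ],
)

```text
t: 16.4
tool_pos: [577.9, -2.4, 92.9]
tcp_rot: [0.0, 0.867, 0.499, -0.0]
force: [0.2, -0.3, 0.0]
width: 82.6
grasp_force: 0.0
```

```bash
python3 plan.py 578.3,-0.8,95,-30 578.3,-0.8,21,n;python3 w.py w3 545,620,-45,45,42,58
python3 - <<'E'
from h import *
p,d=snapshot('top'); save('top2',p); P=cloud('top',d)
cv2.imwrite('pics/c2.png',cv2.resize(p[240:340,380:500],(480,400),interpolation=cv2.INTER_CUBIC)[...,::-1])
for l in ('tea_light','matchbox'):
    for r in silhouettes(l,'top')[:2]:
        q=P[r['pixels']]; print(l,r['score'],np.round(r['location']),np.nanmedian(q,0).round(1))
E
```

```text
t 16.4 tcp [577.9  -2.4  92.9] yaw -30.1 zz -1.0 w 82.6 gf 0.0 F [ 0.2 -0.3  0. ] q [-0.17  0.51  0.16  1.86 -0.11  0.79 -0.47]
578.3,-0.8,95,-30 spin units -0.01 shift units [ 0.06 -0.02 -0.08]
578.3,-0.8,21,n spin units -0.0 shift units [0.   0.   2.96]
1707 ((579.3317260742188, 0.6008567810058594), (47.729225158691406, 46.641258239746094), 57.827186584472656) [[556.6 -22.1  42.2]
 [576.9  -4.1  49.5]
 [602.4  23.8  51.9]]
tea_light 0.66 [413. 290.] [ 429.6 -229.5    9.8]
tea_light 0.36 [469. 218.] [ 571.8 -344.8   96.2]
matchbox 0.58 [438. 291.] [ 425.9 -295.5   17.7]
```

View pics/c2.png

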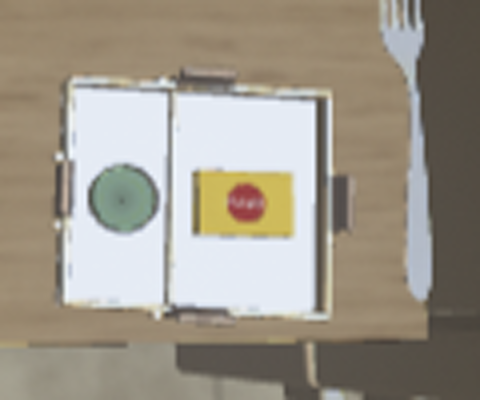

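The crop shows the tea light at (124,198) in the short bay and the matchbox at (245,203) in the long bay, both flat. Next is the egg cup.

Request:
drive_tool(
  moves=[
    {"claw":0.8,"offset":[0.1,0,0.8],"spin":0},
    {"claw":0.8,"offset":[0,0,0.8],"spin":0},
    {"claw":0.8,"offset":[0,0,0.8],"spin":0},
    {"claw":0.8,"offset":[0,0,0.45],"spin":0},
    {"claw":-1,"offset":[0,0,0],"spin":0},
    {"claw":-1,"offset":[0,0,0],"spin":0},
    {"claw":-1,"offset":[0,0,0],"spin":0},
    {"claw":-1,"offset":[0,0,0],"spin":0},
    {"claw":-1,"offset":[0,0,0],"spin":0},
  ],
)

```text
t: 17.5
tool_pos: [580.3, 1.3, 22.2]
tcp_rot: [0.0, 0.866, 0.5, 0.001]
force: [0.4, -0.5, -0.2]
width: 47.3
grasp_force: 0.1
```

```bash
python3 plan.py 578.3,-0.8,100,-2 438,33.5,100,-2 438,33.5,28,n
```

```text
t 17.5 tcp [580.3   1.3  22.2] yaw -30.1 zz -1.0 w 47.3 gf 0.1 F [ 0.4 -0.5 -0.2] q [-0.16  0.62  0.14  1.87 -0.13  0.66 -0.46]
578.3,-0.8,100,-2 spin units -3.51 shift units [-0.09 -0.08 -3.11]
438,33.5,100,-2 spin units -0.0 shift units [ 1.18 -5.66  0.  ]
438,33.5,28,n spin units -0.0 shift units [0.   0.   2.88]
```

Request:
drive_tool(
  moves=[
    {"claw":-1,"offset":[0,0,0],"spin":0},
    {"claw":-1,"offset":[0,0,0],"spin":0},
    {"claw":-1,"offset":[0,0,-0.6],"spin":0},
    {"claw":-1,"offset":[0,0,-1],"spin":0},
    {"claw":-1,"offset":[0,0,-1],"spin":0},
    {"claw":-1,"offset":[0,0,0],"spin":-1},
    {"claw":-1,"offset":[0,0,0],"spin":-1},
    {"claw":-1,"offset":[0,0,0],"spin":-1},
    {"claw":-1,"offset":[0,0,0],"spin":-0.5},
  ],
)

```text
t: 18.4
tool_pos: [579.7, 1.1, 87.4]
tcp_rot: [0.0, 0.718, 0.696, 0.0]
force: [-0.1, -0.0, -1.5]
width: 44.5
grasp_force: 30.0
```

Request:
drive_tool(
  moves=[
    {"claw":-1,"offset":[0.2,-0.95,0],"spin":0},
    {"claw":-1,"offset":[0.2,-0.95,0],"spin":0},
    {"claw":-1,"offset":[0.2,-0.95,0],"spin":0},
    {"claw":-1,"offset":[0.2,-0.95,0],"spin":0},
    {"claw":-1,"offset":[0.2,-0.95,0],"spin":0},
    {"claw":-1,"offset":[0.1,-0.95,0],"spin":0},
    {"claw":-1,"offset":[0,0,0],"spin":0},
    {"claw":-1,"offset":[0,0,0],"spin":0},
  ],
)

```text
t: 19.2
tool_pos: [438.8, 33.9, 87.3]
tcp_rot: [0.0, 0.72, 0.694, 0.001]
force: [1.0, 0.2, -0.2]
width: 44.5
grasp_force: 30.0
```

```bash
python3 plan.py 438,33.5,28,-2
```

```text
t 19.2 tcp [438.8  33.9  87.3] yaw -2.0 zz -1.0 w 44.5 gf 30.0 F [ 1.   0.2 -0.2] q [-0.16  0.31  0.03  2.18 -0.02  0.64 -0.16]
438,33.5,28,-2 spin units -0.01 shift units [-0.02 -0.03  2.37]
```

Request:
drive_tool(
  moves=[
    {"claw":-1,"offset":[0,0,0.8],"spin":0},
    {"claw":-1,"offset":[0,0,0.8],"spin":0},
    {"claw":-1,"offset":[0,0,0.5],"spin":0},
    {"claw":-1,"offset":[0,0,0.22],"spin":0},
    {"claw":-1,"offset":[0,0,0],"spin":0},
    {"claw":-1,"offset":[0,0,0],"spin":0},
  ],
)

```text
t: 19.8
tool_pos: [439.4, 33.7, 28.8]
tcp_rot: [0.0, 0.72, 0.694, 0.0]
force: [-0.1, 0.1, -1.4]
width: 44.7
grasp_force: 30.0
```

Request:
drive_tool(
  moves=[
    {"claw":-1,"offset":[0,0,0.04],"spin":0},
    {"claw":-1,"offset":[0,0,0],"spin":0},
  ],
)

```text
t: 20.0
tool_pos: [439.1, 33.8, 27.9]
tcp_rot: [0.0, 0.72, 0.694, 0.001]
force: [0.1, -0.1, 1.2]
width: 44.4
grasp_force: 30.0
```

Request:
drive_tool(
  moves=[
    {"claw":-1,"offset":[0,0,0.04],"spin":0},
    {"claw":-1,"offset":[0,0,0],"spin":0},
  ],
)

```text
t: 20.2
tool_pos: [439.3, 33.9, 27.7]
tcp_rot: [0.0, 0.72, 0.694, 0.001]
force: [-1.4, 0.3, 13.0]
width: 44.6
grasp_force: 30.0
```

Request:
drive_tool(
  moves=[
    {"claw":-1,"offset":[0,0,-0.05],"spin":0},
    {"claw":0.3,"offset":[0,0,0],"spin":0},
    {"claw":0.3,"offset":[0,0,0],"spin":0},
    {"claw":0.3,"offset":[0,0,0],"spin":0},
    {"claw":0.3,"offset":[0,0,-0.5],"spin":0},
    {"claw":0.4,"offset":[0,0,-1],"spin":0},
    {"claw":0.9,"offset":[0,0,-1],"spin":0},
    {"claw":0.9,"offset":[0,0,-0.8],"spin":0},
  ],
)

```text
t: 21.0
tool_pos: [438.4, 33.9, 111.2]
tcp_rot: [0.0, 0.72, 0.694, 0.0]
force: [0.2, -0.0, 0.7]
width: 75.4
grasp_force: 0.0
```

```bash
python3 plan.py 562,169,110,-2
```

```text
t 21.0 tcp [438.4  33.9 111.2] yaw -2.1 zz -1.0 w 75.4 gf 0.0 F [ 0.2 -0.   0.7] q [-0.17  0.27  0.03  2.17 -0.01  0.7  -0.16]
562,169,110,-2 spin units -0.01 shift units [5.57 4.75 0.05]
```

Request:
drive_tool(
  moves=[
    {"claw":0.9,"offset":[0.93,0.79,0],"spin":0},
    {"claw":0.9,"offset":[0.93,0.79,0],"spin":0},
    {"claw":0.9,"offset":[0.93,0.79,0],"spin":0},
    {"claw":0.9,"offset":[0.93,0.79,0],"spin":0},
    {"claw":0.9,"offset":[0.93,0.79,0],"spin":0},
    {"claw":0.9,"offset":[0.93,0.79,0],"spin":0},
    {"claw":0.9,"offset":[0,0,0],"spin":0},
    {"claw":0.9,"offset":[0,0,0],"spin":0},
  ],
)

```text
t: 21.8
tool_pos: [561.3, 169.2, 109.5]
tcp_rot: [-0.0, 0.719, 0.695, -0.001]
force: [-1.1, 0.1, 0.4]
width: 87.0
grasp_force: 0.0
```

```bash
python3 w.py w4 525,605,125,215,5,60; python3 plan.py 562,169,3,-2
python3 - <<'E'
from h import *
p,d=snapshot('top'); save('top3',p)
cv2.imwrite('pics/c3.png',np.vstack([cv2.resize(p[230:340,240:400],(640,440))[...,::-1]]))
E
```

```text
5960 ((564.2697143554688, 171.99574279785156), (57.07561492919922, 56.64320373535156), 83.74834442138672) [[538.1 148.2  11.5]
 [564.4 178.2  42.8]
 [590.5 200.   51.4]]
t 21.85 tcp [560.8 168.2 109.5] yaw -2.1 zz -1.0 w 87.2 gf 0.0 F [ 0.2 -0.8  0.1] q [-0.34  0.49  0.    1.82 -0.    0.83 -0.37]
562,169,3,-2 spin units -0.01 shift units [0.03 0.05 4.26]
```

View pics/c3.png

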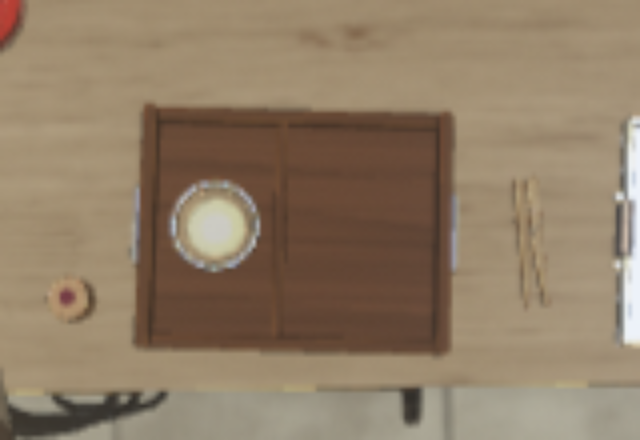

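View pics/w4.png

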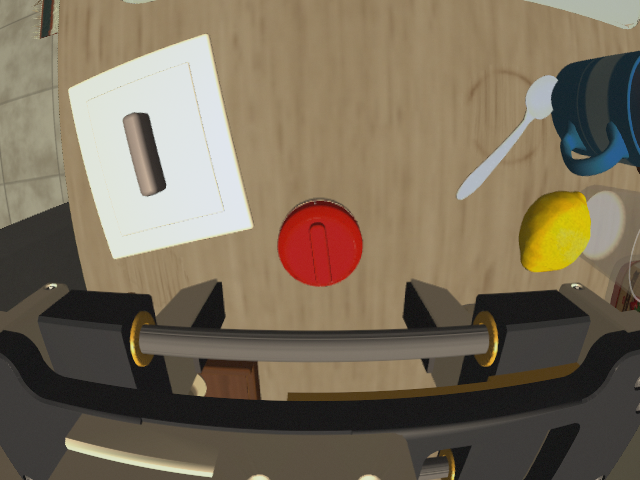

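The top crop shows the egg cup upright in the small bay at (215,225). The wrist view shows the egg timer between the fingers at (320,243) and the lid at (160,145).

Request:
drive_tool(
  moves=[
    {"claw":0.95,"offset":[0.07,0.1,1],"spin":0},
    {"claw":0.95,"offset":[0,0,1],"spin":0},
    {"claw":0.95,"offset":[0,0,1],"spin":0},
    {"claw":0.95,"offset":[0,0,0.8],"spin":0},
    {"claw":0.95,"offset":[0,0,0.35],"spin":0},
    {"claw":0.95,"offset":[0,0,0.05],"spin":0},
    {"claw":-1,"offset":[0,0,0],"spin":0},
    {"claw":-1,"offset":[0,0,0],"spin":0},
    {"claw":-1,"offset":[0,0,0],"spin":0},
    {"claw":-1,"offset":[0,0,0],"spin":0},
  ],
)

```text
t: 22.9
tool_pos: [564.2, 170.8, 5.5]
tcp_rot: [-0.0, 0.72, 0.694, 0.0]
force: [-0.4, -0.2, 0.2]
width: 61.9
grasp_force: 0.0
```

Request:
drive_tool(
  moves=[
    {"claw":-1,"offset":[0,0,0],"spin":0},
    {"claw":-1,"offset":[0,0,0],"spin":0},
  ],
)

```text
t: 23.1
tool_pos: [564.3, 170.8, 5.4]
tcp_rot: [-0.0, 0.72, 0.694, -0.0]
force: [-0.6, 0.5, 2.6]
width: 57.6
grasp_force: 30.0
```

```bash
python3 plan.py 563,170,80,-2 435.3,-47.7,80,-2
```

```text
t 23.1 tcp [564.3 170.8   5.4] yaw -2.0 zz -1.0 w 57.6 gf 30.0 F [-0.6  0.5  2.6] q [-0.34  0.66  0.    1.85 -0.    0.64 -0.37]
563,170,80,-2 spin units -0.01 shift units [-0.03 -0.05 -2.98]
435.3,-47.7,80,-2 spin units -0.0 shift units [-8.88 -4.8   0.  ]
```

Request:
drive_tool(
  moves=[
    {"claw":-1,"offset":[0,0,-0.6],"spin":0},
    {"claw":-1,"offset":[0,0,-1],"spin":0},
    {"claw":-1,"offset":[0,0,-1],"spin":0},
    {"claw":-1,"offset":[0,0,-1],"spin":0},
    {"claw":-1,"offset":[-0.9,-0.48,-0.4],"spin":0},
    {"claw":-1,"offset":[-0.9,-0.48,0],"spin":0},
    {"claw":-1,"offset":[-0.9,-0.48,0],"spin":0},
    {"claw":-1,"offset":[-0.9,-0.48,0],"spin":0},
    {"claw":-1,"offset":[-0.9,-0.48,0],"spin":0},
  ],
)

```text
t: 24.0
tool_pos: [499.9, 59.7, 106.2]
tcp_rot: [0.0, 0.72, 0.694, 0.0]
force: [0.1, 0.5, -1.2]
width: 57.5
grasp_force: 30.0
```

Request:
drive_tool(
  moves=[
    {"claw":-1,"offset":[-0.9,-0.48,0],"spin":0},
    {"claw":-1,"offset":[-0.9,-0.48,0],"spin":0},
    {"claw":-1,"offset":[-0.9,-0.48,0],"spin":0},
    {"claw":-1,"offset":[-0.9,-0.48,0],"spin":0},
    {"claw":-1,"offset":[-0.9,-0.48,0],"spin":0},
    {"claw":-1,"offset":[0,0,0],"spin":0},
    {"claw":-1,"offset":[0,0,0],"spin":0},
  ],
)

```text
t: 24.7
tool_pos: [436.6, -50.2, 106.0]
tcp_rot: [0.0, 0.72, 0.694, 0.0]
force: [1.1, 0.1, -1.3]
width: 57.4
grasp_force: 30.0
```

```bash
python3 plan.py 435.3,-47.7,13,-2
```

```text
t 24.7 tcp [436.6 -50.2 106. ] yaw -2.1 zz -1.0 w 57.4 gf 30.0 F [ 1.1  0.1 -1.3] q [ 0.    0.28  0.06  2.18 -0.03  0.69  0.04]
435.3,-47.7,13,-2 spin units -0.02 shift units [ 0.1  -0.06  3.72]
```

Request:
drive_tool(
  moves=[
    {"claw":-1,"offset":[0.1,-0.05,0.9],"spin":0},
    {"claw":-1,"offset":[0,0,0.9],"spin":0},
    {"claw":-1,"offset":[0,0,0.9],"spin":0},
    {"claw":-1,"offset":[0,0,0.7],"spin":0},
    {"claw":-1,"offset":[0,0,0.32],"spin":0},
    {"claw":-1,"offset":[0,0,0],"spin":0},
  ],
)

```text
t: 25.3
tool_pos: [435.4, -46.3, 11.7]
tcp_rot: [-0.001, 0.719, 0.695, -0.0]
force: [-0.2, -0.2, -0.7]
width: 57.6
grasp_force: 30.0
```

Request:
drive_tool(
  moves=[
    {"claw":-1,"offset":[0,0,0.04],"spin":0},
    {"claw":-1,"offset":[0,0,0],"spin":0},
  ],
)

```text
t: 25.5
tool_pos: [435.9, -47.0, 11.7]
tcp_rot: [0.0, 0.72, 0.694, 0.0]
force: [0.0, 0.2, -1.3]
width: 57.7
grasp_force: 30.0
```

Request:
drive_tool(
  moves=[
    {"claw":-1,"offset":[0,0,0.03],"spin":0},
    {"claw":-1,"offset":[0,0,0],"spin":0},
    {"claw":0.42,"offset":[0,0,0],"spin":0},
    {"claw":0.45,"offset":[0,0,0],"spin":0},
    {"claw":0.45,"offset":[0,0,0],"spin":0},
    {"claw":0.45,"offset":[0,0,-0.4],"spin":0},
    {"claw":0.45,"offset":[0,0,-1],"spin":0},
    {"claw":0.45,"offset":[0,0,-1],"spin":0},
    {"claw":0.2,"offset":[0,0,-1],"spin":0},
    {"claw":0,"offset":[0,0,-0.6],"spin":0},
  ],
)

```text
t: 26.5
tool_pos: [436.1, -47.4, 112.9]
tcp_rot: [0.001, 0.72, 0.694, 0.001]
force: [0.6, -0.5, -0.1]
width: 55.3
grasp_force: 0.0
```

```bash
python3 plan.py 440.5,190,110,10.5 440.5,239.5,110,10.5
```

```text
t 26.5 tcp [436.1 -47.4 112.9] yaw -2.1 zz -1.0 w 55.3 gf 0.0 F [ 0.6 -0.5 -0.1] q [-0.01  0.26  0.06  2.17 -0.02  0.7   0.03]
440.5,190,110,10.5 spin units -1.57 shift units [9.31 1.9  0.12]
440.5,239.5,110,10.5 spin units -0.0 shift units [1.95 0.36 0.  ]
```

Request:
drive_tool(
  moves=[
    {"claw":-0.2,"offset":[0,0,0],"spin":-1},
    {"claw":-0.2,"offset":[0,0,0],"spin":-0.57},
    {"claw":-0.2,"offset":[1,0.2,0],"spin":0},
    {"claw":-0.2,"offset":[1,0.2,0],"spin":0},
    {"claw":-0.2,"offset":[1,0.2,0],"spin":0},
    {"claw":-0.2,"offset":[1,0.2,0],"spin":0},
    {"claw":-0.2,"offset":[1,0.2,0],"spin":0},
    {"claw":-0.2,"offset":[1,0.2,0],"spin":0},
    {"claw":-0.2,"offset":[1,0.2,0],"spin":0},
    {"claw":-0.2,"offset":[0.7,0.15,0],"spin":0},
  ],
)

```text
t: 27.5
tool_pos: [438.1, 150.9, 111.3]
tcp_rot: [0.0, 0.639, 0.769, 0.0]
force: [1.0, 0.2, -0.5]
width: 36.7
grasp_force: 0.0
```

Request:
drive_tool(
  moves=[
    {"claw":-0.2,"offset":[0,0,0],"spin":0},
    {"claw":-0.2,"offset":[0,0,0],"spin":0},
  ],
)

```text
t: 27.7
tool_pos: [438.1, 148.6, 110.8]
tcp_rot: [0.0, 0.639, 0.769, -0.0]
force: [0.4, -0.5, -0.3]
width: 36.9
grasp_force: 0.0
```

```bash
python3 w.py w5 400,480,195,285,22,40
python3 - <<'E'
from h import *
P=np.load('wrist.npy'); q=P.reshape(-1,3); q=q[~np.isnan(q[:,0])]
q=q[(q[:,0]>360)&(q[:,0]<520)&(q[:,1]>150)&(q[:,1]<330)&(q[:,2]>6)&(q[:,2]<12)]
print(len(q),cv2.minAreaRect(q[:,:2].astype(np.float32)))
E
python3 plan.py 440.5,239.5,110,10.5 440.5,239.5,12,10.5
```

```text
1961 ((439.55120849609375, 240.40960693359375), (14.351491928100586, 59.12975311279297), 10.990785598754883) [[429.  212.1  24.3]
 [439.2 240.7  29.5]
 [449.7 268.6  31.5]]
33427 ((439.446044921875, 240.46302795410156), (126.09485626220703, 147.97459411621094), 10.396271705627441)
t 27.75 tcp [438.1 147.9 110.7] yaw 10.5 zz -1.0 w 36.4 gf 0.0 F [ 0.8 -0.4  0. ] q [-0.32  0.31 -0.08  2.12  0.04  0.72 -0.24]
440.5,239.5,110,10.5 spin units -0.0 shift units [3.59 0.76 0.03]
440.5,239.5,12,10.5 spin units -0.0 shift units [0.   0.   3.92]
```

View pics/w5.png

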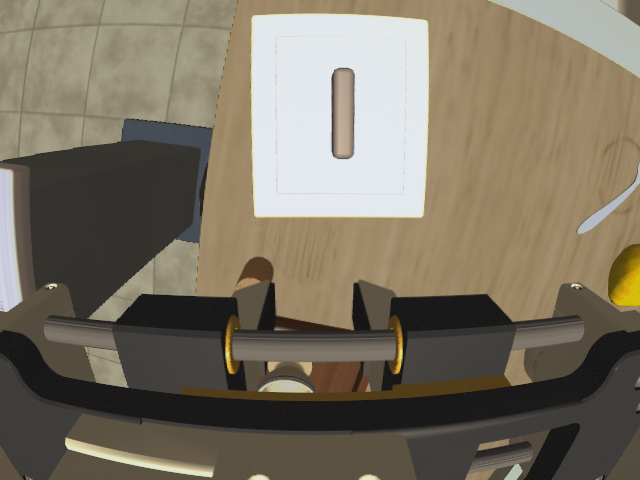

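The wrist view shows the lid squared to the tool with its grip bar at (343,113). The fit gives the lid at (439.5,240.4), yaw 10.4 and size 126x148.

Request:
drive_tool(
  moves=[
    {"claw":-0.2,"offset":[0.91,0.18,0],"spin":0},
    {"claw":-0.2,"offset":[0.91,0.18,0],"spin":0},
    {"claw":-0.2,"offset":[0.91,0.18,0],"spin":0},
    {"claw":-0.2,"offset":[0.91,0.18,0],"spin":0},
    {"claw":-0.2,"offset":[0,0,1],"spin":0},
    {"claw":-0.2,"offset":[0,0,1],"spin":0},
    {"claw":-0.2,"offset":[0,0,0],"spin":0},
    {"claw":-0.2,"offset":[0,0,0],"spin":0},
  ],
)

```text
t: 28.55
tool_pos: [439.3, 240.3, 60.5]
tcp_rot: [-0.0, 0.64, 0.768, -0.001]
force: [0.3, -0.1, 0.9]
width: 37.2
grasp_force: 0.0
```

```bash
python3 plan.py 439.5,240.4,13,10.4
```

```text
t 28.55 tcp [439.3 240.3  60.5] yaw 10.4 zz -1.0 w 37.2 gf 0.0 F [ 0.3 -0.1  0.9] q [-0.47  0.45 -0.1   2.05  0.07  0.64 -0.44]
439.5,240.4,13,10.4 spin units -0.0 shift units [0.   0.01 1.9 ]
```

Request:
drive_tool(
  moves=[
    {"claw":-0.2,"offset":[0,0,0.8],"spin":0},
    {"claw":-0.2,"offset":[0,0,0.7],"spin":0},
    {"claw":-0.2,"offset":[0,0,0.36],"spin":0},
    {"claw":-0.2,"offset":[0,0,0],"spin":0},
    {"claw":-1,"offset":[0,0,0],"spin":0},
    {"claw":-1,"offset":[0,0,0],"spin":0},
    {"claw":-1,"offset":[0,0,0],"spin":0},
    {"claw":-1,"offset":[0,0,0],"spin":0},
  ],
)

```text
t: 29.35
tool_pos: [439.8, 242.1, 14.7]
tcp_rot: [0.0, 0.639, 0.769, 0.001]
force: [-0.2, -0.0, 4.9]
width: 13.8
grasp_force: 30.0
```

Request:
drive_tool(
  moves=[
    {"claw":-1,"offset":[0,0,-0.4],"spin":0},
    {"claw":-1,"offset":[0,0,-1],"spin":0},
    {"claw":-1,"offset":[0,0,-1],"spin":0},
    {"claw":-1,"offset":[0,0,-1],"spin":0},
    {"claw":-1,"offset":[0,0,-1],"spin":0},
    {"claw":-1,"offset":[0,0,-0.5],"spin":0},
    {"claw":-1,"offset":[0,0,0],"spin":0},
  ],
)

```text
t: 30.05
tool_pos: [440.5, 242.5, 138.5]
tcp_rot: [0.001, 0.639, 0.769, 0.002]
force: [0.5, 0.3, -0.8]
width: 13.6
grasp_force: 30.0
```

```bash
python3 plan.py 450,-130,135,-2.8 428.7,-267,135,-2.8
```

```text
t 30.05 tcp [440.5 242.5 138.5] yaw 10.5 zz -1.0 w 13.6 gf 30.0 F [ 0.5  0.3 -0.8] q [-0.46  0.32 -0.11  2.01  0.05  0.81 -0.42]
450,-130,135,-2.8 spin units 1.66 shift units [-14.87   1.11   0.14]
428.7,-267,135,-2.8 spin units -0.0 shift units [-5.52 -0.58  0.  ]
```

```bash
cat > fit.py <<'E'
from h import *
from scipy.optimize import least_squares
def pts(P):
    q=P.reshape(-1,3); q=q[~np.isnan(q[:,0])]
    return q[(abs(q[:,0]-428)<80)&(abs(q[:,1]+267)<92)&(q[:,2]>18)&(q[:,2]<29)]
def loc(v,q):
    c,s=np.cos(v[2]),np.sin(v[2]); d=q[:,:2]-v[:2]
    return np.c_[d@[c,s],d@[-s,c]]
def res(v,q):
    l=loc(v,q); ax=abs(abs(l[:,0])-61.5); ay=abs(abs(l[:,1])-72.5)
    m=np.where(ax<ay,ax,ay); m=np.maximum(m-1.5,0)+0.2*m
    clip=(abs(l[:,0])<20)&(abs(l[:,1])>66)|(abs(l[:,1])<20)&(abs(l[:,0])>55)
    return np.where(clip,0,m)
p,d=snapshot('top'); T2=cloud('top',d); p,d=snapshot('scene'); S2=cloud('scene',d)
for n,P in (('top',np.load('top.npy')),('top2',T2),('scene',np.load('scene.npy')),('scene2',S2)):
    q=pts(P); r=min((least_squares(res,[x,y,a],args=(q,),loss='soft_l1',x_scale=[1,1,.02],diff_step=1e-4) for x in(426,430) for y in(-269,-265) for a in(-.07,-.03)),key=lambda r:r.cost)
    print(n,len(q),r.x[:2].round(2),np.degrees(r.x[2]).round(2),round(r.cost/len(q),3))
E
python3 fit.py
```

```text
top 361 [ 429.91 -267.21] -3.91 0.328
top2 560 [ 440.06 -123.14] -3.96 3.334
scene 977 [ 426.99 -267.09] -4.04 0.047
scene2 1211 [ 427.14 -264.96] -3.94 9.364
```

Request:
drive_tool(
  moves=[
    {"claw":-1,"offset":[0,0,0],"spin":1},
    {"claw":-1,"offset":[0,0,0],"spin":0.81},
    {"claw":-1,"offset":[-1,0.02,0],"spin":0},
    {"claw":-1,"offset":[-1,0.02,0],"spin":0},
    {"claw":-1,"offset":[-1,0.02,0],"spin":0},
    {"claw":-1,"offset":[-1,0.02,0],"spin":0},
    {"claw":-1,"offset":[-1,0.02,0],"spin":0},
    {"claw":-1,"offset":[-1,0.02,0],"spin":0},
    {"claw":-1,"offset":[-1,0.02,0],"spin":0},
    {"claw":-1,"offset":[-1,0.02,0],"spin":0},
  ],
)

```text
t: 31.15
tool_pos: [428.0, 40.8, 135.0]
tcp_rot: [-0.001, 0.731, 0.682, -0.001]
force: [1.1, -1.1, -2.5]
width: 13.6
grasp_force: 30.0
```

Request:
drive_tool(
  moves=[
    {"claw":-1,"offset":[-1,0.02,0],"spin":0},
    {"claw":-1,"offset":[-1,0.02,0],"spin":0},
    {"claw":-1,"offset":[-1,0.02,0],"spin":0},
    {"claw":-1,"offset":[-1,0.02,0],"spin":0},
    {"claw":-1,"offset":[-1,0.02,0],"spin":0},
    {"claw":-1,"offset":[-1,0.02,0],"spin":0},
    {"claw":-1,"offset":[-1,0.02,0],"spin":0},
    {"claw":-1,"offset":[-1,0.02,0],"spin":0},
    {"claw":-1,"offset":[-1,0.02,0],"spin":0},
  ],
)

```text
t: 32.05
tool_pos: [416.9, -183.4, 134.9]
tcp_rot: [-0.001, 0.731, 0.682, -0.001]
force: [0.4, -0.2, -0.4]
width: 13.7
grasp_force: 30.0
```

```bash
python3 plan.py 428.3,-266.5,100,-4
```

```text
t 32.05 tcp [ 416.9 -183.4  134.9] yaw -4.0 zz -1.0 w 13.7 gf 30.0 F [ 0.4 -0.2 -0.4] q [ 0.19  0.26  0.19  2.12 -0.07  0.77  0.35]
428.3,-266.5,100,-4 spin units 0.0 shift units [-3.28  0.69  1.4 ]
```

Request:
drive_tool(
  moves=[
    {"claw":-1,"offset":[-0.82,0.17,0],"spin":0},
    {"claw":-1,"offset":[-0.82,0.17,0],"spin":0},
    {"claw":-1,"offset":[-0.82,0.17,0],"spin":0},
    {"claw":-1,"offset":[-0.82,0.17,0],"spin":0},
    {"claw":-1,"offset":[0,0,0.7],"spin":0},
    {"claw":-1,"offset":[0,0,0.7],"spin":0},
    {"claw":-1,"offset":[0,0,0],"spin":0},
    {"claw":-1,"offset":[0,0,0],"spin":0},
  ],
)

```text
t: 32.85
tool_pos: [428.5, -265.2, 100.3]
tcp_rot: [-0.001, 0.731, 0.682, -0.001]
force: [0.5, -0.4, -1.4]
width: 14.3
grasp_force: 30.0
```

```bash
python3 plan.py 428.3,-266.5,100,-4
cat > lidfit.py <<'E'
from h import *
from scipy.optimize import least_squares
def res(v,q):
    c,s=np.cos(v[2]),np.sin(v[2]); d=q[:,:2]-v[:2]; l=np.c_[d@[c,s],d@[-s,c]]
    return np.r_[np.maximum(abs(l[:,0])-63,0),np.maximum(abs(l[:,1])-74,0)]
for cam in ('top','scene'):
    p,d=snapshot(cam); save('lid_'+cam,p); P=cloud(cam,d); q=P.reshape(-1,3); q=q[~np.isnan(q[:,0])]
    q=q[(abs(q[:,0]-428)<85)&(abs(q[:,1]+267)<95)&(q[:,2]>80)&(q[:,2]<105)]
    h=np.median(q[:,2]); q=q[abs(q[:,2]-h)<5]
    A=np.c_[q[:,:2]-[428,-267],np.ones(len(q))]; k=np.linalg.lstsq(A,q[:,2],rcond=None)[0]
    print(cam,len(q),'z',k.round(4),'extents',np.percentile(q,[.5,99.5],axis=0).round(1).tolist(),cv2.minAreaRect(q[:,:2].astype(np.float32)))
E
python3 lidfit.py; python3 -c "
import cv2;p=cv2.imread('pics/lid_scene.png');cv2.imwrite('pics/c6.png',cv2.resize(p[200:420,240:520],(784,616))[:600])"
```

```text
t 32.85 tcp [ 428.5 -265.2  100.3] yaw -4.0 zz -1.0 w 14.3 gf 30.0 F [ 0.5 -0.4 -1.4] q [ 0.32  0.39  0.21  2.03 -0.12  0.73  0.54]
428.3,-266.5,100,-4 spin units 0.0 shift units [-0.05 -0.    0.01]
top 1666 z [-5.80000e-03 -6.60000e-03  9.45689e+01] extents [[368.7, -295.9, 89.7], [493.7, -191.2, 98.8]] ((429.5356750488281, -246.64175415039062), (106.34979248046875, 126.05020141601562), 86.16381072998047)
scene 3407 z [2.30000e-03 3.70000e-03 9.52537e+01] extents [[360.3, -342.9, 90.9], [486.4, -193.5, 98.6]] ((425.89630126953125, -267.76800537109375), (148.67044067382812, 127.27027893066406), 85.98394012451172)
```

View pics/c6.png

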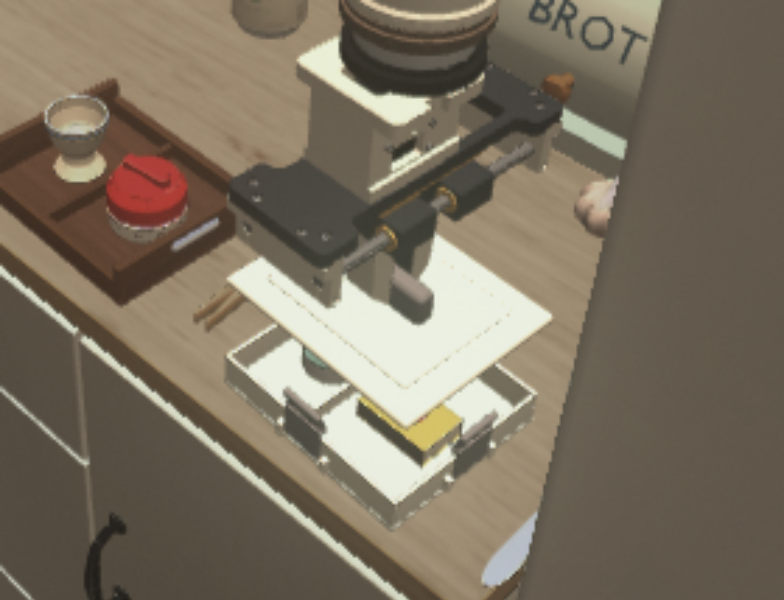

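The lid hangs level over the box at (390,310) and is aligned within 1 mm. The egg timer at (147,195) and egg cup at (78,140) stand upright in the caddy. Next is lowering the lid.

Request:
drive_tool(
  moves=[
    {"claw":-1,"offset":[0,0.03,0.6],"spin":0},
    {"claw":-1,"offset":[0,0,0.6],"spin":0},
    {"claw":-1,"offset":[0,0,0.4],"spin":0},
    {"claw":-1,"offset":[0,0,0.2],"spin":0},
    {"claw":-1,"offset":[0,0,0],"spin":0},
  ],
)

```text
t: 33.45
tool_pos: [430.1, -265.7, 56.2]
tcp_rot: [-0.0, 0.731, 0.682, -0.0]
force: [0.2, -0.0, -0.1]
width: 14.0
grasp_force: 30.0
```

Request:
drive_tool(
  moves=[
    {"claw":-1,"offset":[0,0,0.08],"spin":0},
    {"claw":-1,"offset":[0,0,0.08],"spin":0},
    {"claw":-1,"offset":[0,0,0],"spin":0},
  ],
)

```text
t: 33.75
tool_pos: [430.7, -265.7, 52.7]
tcp_rot: [0.0, 0.731, 0.682, 0.0]
force: [-0.1, 0.7, -0.5]
width: 13.6
grasp_force: 30.0
```

Request:
drive_tool(
  moves=[
    {"claw":-1,"offset":[-0.02,-0.05,0.08],"spin":0},
    {"claw":-1,"offset":[0,0,0.06],"spin":0},
    {"claw":-1,"offset":[0,0,0],"spin":0},
  ],
)

```text
t: 34.05
tool_pos: [429.7, -266.3, 49.2]
tcp_rot: [0.0, 0.731, 0.682, 0.0]
force: [0.9, 1.8, 2.1]
width: 13.4
grasp_force: 30.0
```

Request:
drive_tool(
  moves=[
    {"claw":-1,"offset":[0,0,0.06],"spin":0},
    {"claw":-1,"offset":[0,0,0],"spin":0},
  ],
)

```text
t: 34.25
tool_pos: [429.7, -266.4, 47.7]
tcp_rot: [0.0, 0.731, 0.682, 0.0]
force: [1.8, 0.8, 3.3]
width: 13.6
grasp_force: 30.0
```

Request:
drive_tool(
  moves=[
    {"claw":-1,"offset":[0,0,0.06],"spin":0},
    {"claw":-1,"offset":[0,0,0],"spin":0},
  ],
)

```text
t: 34.45
tool_pos: [429.7, -266.6, 46.4]
tcp_rot: [0.001, 0.731, 0.682, 0.0]
force: [1.1, 0.3, 4.5]
width: 14.1
grasp_force: 30.0
```

Request:
drive_tool(
  moves=[
    {"claw":-1,"offset":[0,0,0.06],"spin":0},
    {"claw":-1,"offset":[0,0,0.06],"spin":0},
    {"claw":-1,"offset":[0,0,0],"spin":0},
  ],
)

```text
t: 34.75
tool_pos: [430.0, -266.8, 43.6]
tcp_rot: [0.001, 0.731, 0.682, 0.0]
force: [0.9, 1.9, 6.2]
width: 13.9
grasp_force: 30.0
```

Request:
drive_tool(
  moves=[
    {"claw":-1,"offset":[0,0,0.06],"spin":0},
    {"claw":-1,"offset":[0,0,0.06],"spin":0},
    {"claw":-1,"offset":[0,0,0],"spin":0},
  ],
)

```text
t: 35.05
tool_pos: [428.8, -266.0, 39.3]
tcp_rot: [-0.0, 0.731, 0.682, -0.0]
force: [2.0, 0.2, -3.4]
width: 13.4
grasp_force: 30.0
```

Request:
drive_tool(
  moves=[
    {"claw":-1,"offset":[0,0,0.06],"spin":0},
    {"claw":-1,"offset":[0,0,0],"spin":0},
  ],
)

```text
t: 35.25
tool_pos: [428.7, -266.0, 38.0]
tcp_rot: [-0.0, 0.731, 0.682, -0.0]
force: [1.1, 0.5, -3.7]
width: 13.6
grasp_force: 30.0
```

Request:
drive_tool(
  moves=[
    {"claw":-1,"offset":[0,0,0.04],"spin":0},
    {"claw":-1,"offset":[0,0,0],"spin":0},
  ],
)

```text
t: 35.45
tool_pos: [428.8, -266.0, 37.6]
tcp_rot: [-0.0, 0.731, 0.682, -0.0]
force: [-0.0, 1.9, 2.2]
width: 13.6
grasp_force: 30.0
```

Request:
drive_tool(
  moves=[
    {"claw":-1,"offset":[0,0,0.03],"spin":0},
    {"claw":-1,"offset":[0,0,0],"spin":0},
  ],
)

```text
t: 35.65
tool_pos: [428.9, -266.0, 37.6]
tcp_rot: [-0.0, 0.731, 0.682, 0.0]
force: [-1.5, 3.5, 11.4]
width: 13.8
grasp_force: 30.0
```

Seated firmly. Release, then move clear and check.

Request:
drive_tool(
  moves=[
    {"claw":-1,"offset":[0,0,0.02],"spin":0},
    {"claw":-1,"offset":[0,0,-0.05],"spin":0},
    {"claw":0,"offset":[0,0,0],"spin":0},
    {"claw":0,"offset":[0,0,0],"spin":0},
    {"claw":0,"offset":[0,0,-0.3],"spin":0},
    {"claw":0,"offset":[0,0,-1],"spin":0},
    {"claw":0,"offset":[0,0,-1],"spin":0},
    {"claw":0,"offset":[0,0,-1],"spin":0},
    {"claw":0,"offset":[0,0,-1],"spin":0},
    {"claw":0,"offset":[0,0,-1],"spin":0},
  ],
)

```text
t: 36.65
tool_pos: [428.7, -266.4, 171.3]
tcp_rot: [0.0, 0.731, 0.682, -0.0]
force: [0.1, 0.2, -0.9]
width: 45.8
grasp_force: 0.0
```

Request:
drive_tool(
  moves=[
    {"claw":0,"offset":[1,0.3,-0.4],"spin":0},
    {"claw":0,"offset":[1,0.3,-0.4],"spin":0},
    {"claw":0,"offset":[1,0.3,-0.4],"spin":0},
    {"claw":0,"offset":[1,0.3,-0.4],"spin":0},
    {"claw":0,"offset":[1,0.3,0],"spin":0},
    {"claw":0,"offset":[1,0.3,0],"spin":0},
    {"claw":0,"offset":[1,0.3,0],"spin":0},
    {"claw":0,"offset":[1,0.3,0],"spin":0},
    {"claw":0,"offset":[1,0.3,0],"spin":0},
    {"claw":0,"offset":[1,0.3,0],"spin":0},
  ],
)

```text
t: 37.65
tool_pos: [521.3, -21.4, 210.3]
tcp_rot: [0.0, 0.731, 0.682, -0.0]
force: [0.0, -0.3, -0.0]
width: 45.7
grasp_force: 0.0
```

```bash
cat > fin.py <<'E'
from h import *
for cam in ('top','scene'):
    p,d=snapshot(cam); save('fin_'+cam,p); P=cloud(cam,d); q=P.reshape(-1,3); q=q[~np.isnan(q[:,0])]
    L=q[(abs(q[:,0]-428)<75)&(abs(q[:,1]+267)<85)&(q[:,2]>26)&(q[:,2]<37)]
    k=np.linalg.lstsq(np.c_[L[:,:2]-[428,-267],np.ones(len(L))],L[:,2],rcond=None)[0]
    print(cam,len(L),'tilt/z',k.round(4),cv2.minAreaRect(L[:,:2].astype(np.float32)))
p=cv2.imread('pics/fin_scene.png'); cv2.imwrite('pics/c7.png',cv2.resize(p[160:420,200:520],(736,598)))
E
python3 fin.py; python3 plan.py
```

```text
top 3551 tilt/z [-1.80000e-03 -4.00000e-04  3.19632e+01] ((429.587646484375, -268.030029296875), (148.5454559326172, 131.50050354003906), 86.54335021972656)
scene 4475 tilt/z [0.00000e+00 8.00000e-04 3.18603e+01] ((426.6063232421875, -266.9273681640625), (156.00936889648438, 132.51898193359375), 87.86869049072266)
t 37.75 tcp [522.1 -17.8 210.2] yaw -3.7 zz -1.0 w 46.2 gf 0.0 F [ 1.6 -0.  -0.5] q [-0.08  0.26  0.08  1.9  -0.03  0.98 -0.06]
```

View pics/c7.png

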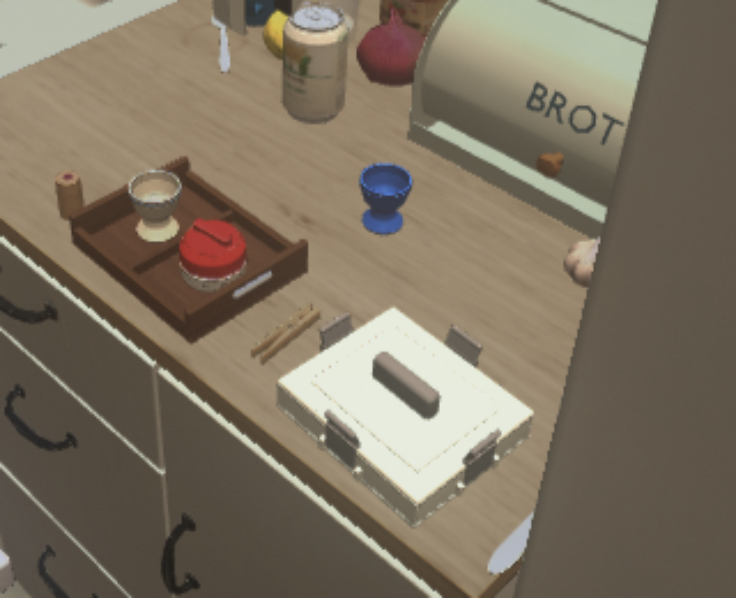

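The lid at (405,395) sits level under all four clips, with its plate top at 31.9 mm, so its origin is about 22.9 mm up. The egg cup at (155,205) and egg timer at (213,250) are upright in their bays. The can at (315,62) and cork at (68,195) stand where they were, and the spice jar, hidden here, was not approached.

```bash
python3 -c "
from bench import *
print(hand_in())"
```

```text
the job is handed in; nothing more can be done
None
```

Both kits are made up and the job is handed in: the lid measured level and clicked home at about 22.9 mm, everything was released by about 38 s, and no verdict came back.

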